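Load the specimen case and latch its guard

TASK

Stand the small squat amber jar upright in the round nest inside the grey specimen case. Then push the case's sliding clear guard shut over it, gently and without ramming it, until its latch clicks home, and let go. Leave the other things on the desk where they are.

Things in the scene. Friction and masses are not known exactly. Their poses are not given: they have to be found in the camera images.
- jar_center (a point): centre (half-way up) of the loose jar to be put away: squat round amber glass jar with a black cap, 52 mm in diameter, 50 mm high over all (straight sides up to 38 mm, then the cap, 49 mm wide), about 120 g, standing on the table on the +y (left) side of the case; z axis up its own axis
- case: grey specimen case, fixed to the table, set and turned differently each time. Origin: on the table under the middle of the bay; z up, y the way the guard closes, x square to it. 190 mm wide in x. An open bay, 174 mm in x by 140 mm in y, centred on the origin, has walls 70 mm and side rails 85 mm high; from y = -70 to -285 mm a closed housing 70 mm high, over which the open guard is parked
- nest (a point): middle of the round nest, on the bay's floor, at y = 10 mm in the case's frame, 8 mm above the table; axes as the case's. The nest is a black ring standing on that floor, 57 mm inside and 68 mm outside diameter, 8 mm high; seated, the jar stands inside it with its centre 25 mm above this point
- handle (a point): centre (half-way up) of the black bar handle on the guard: 90 mm long in the case's x, 16 mm thick in the case's y, 36 mm high (18 mm above and below this point). Axes as the case's; push it towards the case's +y. It lies at y = -241 mm in the case's frame with the guard fully open, and travels with the guard
- guard_plate (a point): point in the guard, 72 mm behind its leading edge: clear plate in an aluminium frame, 168 mm in x, 160 mm in y, 6 mm thick, its middle 75 mm above the table, clear of the jar. Axes as the case's. The handle stands on it 50 mm behind this point; the plate ends 38 mm behind the handle. A 30 mm wide steel tongue with a step and bump on top reaches out ahead, to 136 mm from this point
- latch_foot (a point): foot of the latch, on the table at the case's +y end, y = 157 mm in the case's frame (the latch above it is clamped up to 14 mm nearer or farther each time; this point does not show it). The latch is a grey post 60 mm wide in x and 111 mm high, with a 26 mm wide arm 99 to 111 mm above the table that reaches back towards the bay to y = 70 to 98 mm and carries the sprung roller
- guard (a joint): travel to +y in m: 0 fully open, starts at 0 to 0.02. 2 N of friction, stays where left. Its tongue lifts the roller (up to 10 N for 6 mm), rides 22 mm on at 2-4 N, climbs the bump (up to 13 N for 6 mm), then the push drops: click, latched, 44 mm after first touch. Buffer 1-2 mm on, 6 N/mm for 2.5 mm, then hard stop. Latches anywhere from 0.175 to 0.204; no reading shows where. Over 25 N is ramming
- pawl (a joint): lift of the latch's spring-loaded steel roller and its black-topped pin in m: 0 when down (before the tongue reaches it, and again once it has caught behind the bump), about 0.003 while riding on the tongue's step, up to about 0.006 on the bump
- tall_bottle: bystander: slim amber bottle, 44 mm in diameter, 105 mm high; origin at the centre of its underside
- tin: bystander: flat round aluminium tin, 80 mm in diameter, 22 mm high; origin at the centre of its underside
- tweezers: bystander: dark steel tweezers lying flat, 136 mm long, 6 mm thick; origin at the middle
- magnifier: bystander: round hand lens lying flat, ring 82 mm across with an 80 mm black handle, 12 mm thick; origin at the lens centre
- cactus: bystander: small cactus in a terracotta pot, 70 mm across, 110 mm high; origin at the centre of its underside
There are look-alikes about, which are no part of the job. Leave any green, pink or yellow look-alike of the part that bears jar_center alone.

How it is judged:
On the way, in this order (a step that is already met when the one before it is completed fails the run):
1. the jar stands upright in the nest, let go, with the guard still open (horizontal distance between jar_center and nest below 0.006 m and z of jar_center in the frame of nest between 0.021 and 0.029 m and angle between jar_center's own z axis and vertical below 0.12 rad and contact force between the fingers and jar below 0.1 N and value of joint guard below 0.06 m), for 0.2 s.
2. the guard is shut and its latch has caught (value of joint guard above 0.17 m and value of joint pawl below 0.0015 m), for 0.2 s.
At the end, for the whole second after the job is handed in: The jar stands upright (within 0.12 rad) and at rest in the nest, its centre within 6 mm of the nest's middle and within 4 mm of its seated height; the guard's travel is above 0.170 m and the latch roller is down again (lift under 1.5 mm), which is so only when the latch has caught (all of step 2 and horizontal distance between jar_center and nest below 0.006 m and z of jar_center in the frame of nest between 0.021 and 0.029 m and angle between jar_center's own z axis and vertical below 0.12 rad and linear speed of jar below 0.02 m/s); the robot touches nothing.
It fails at once if the guard is rammed: the robot presses on it with more than 25 N (contact force between any of the fingers, the arm and guard above 25 N).
It fails at once if a bystander is moved by more than 30 mm (distance of any of tall_bottle, tin, tweezers, magnifier, cactus from where it was at the start of the episode above 0.03 m).
It also fails if it takes over 72 s, if anything falls off the work surface, if the arm or the gripper's body presses on something with over 40 N, if the wrist force passes 120 N, or if a joint passes its speed limit or range.

ROBOT

A 6-joint arm with a two-finger parallel gripper is mounted at the origin on the work surface. World frame = base frame: x ahead of the robot, y to its left, z up, the work surface at z = 0. Lengths are in m, angles in rad, forces in N, time in s.
With the tool pointing down it reaches from about 0.3 to 0.85 m from the base axis. Payload 5.4 kg.
Tool frame: the origin (TCP) lies on the centre line of the jaws, within the pads' length; the fingertips stand env.nose_length ahead of it and the grasp point (between the pads) lies 11 mm behind it (env.nose_length is the distance from the TCP to the fingertips, in m); z points along the fingers, y is the direction in which the jaws open and shut (so a half turn about z gives the same grasp; the last joint's range is limited). The gripper opens to 85 mm and grips with 20 to 120 N. Pads are 22 mm wide; open, the fingers measure 114 mm over their backs; the gripper's body (76 mm by 85 mm) begins 54 mm behind the grasp point. The pads swing forward as they close: fully open they stand 13 mm farther back than shut.
Start: joints at [-1.325, 0.158, 1.597, -0, 1.386, -0.21], TCP at [0.253, -0.516, 0.239] pointing down, gripper open.
Joint ranges: [-2.91, 2.91], [-0.94, 2.29], [0.18, 2.7], [-1.29, 4.43], [0.17, 2.64], [-3, 3]. Speed limits (rad/s): [2.57, 2.57, 3.14, 3.14, 3.14, 3.14].

INTERFACE

Orientations are given as a unit quaternion [w, x, y, z].
In Python, from plant import env, planner, cams gives the robot as it stands. The module is installed in compiled form; this text tells all that it offers. Calls block until the motion is done:
- env.goto(position, orientation): joint-space move of the TCP to a pose.
- env.move_straight(position, attitude=None, feed=0.15): straight line of the TCP; attitude=None keeps the orientation; feed is the mean speed in m/s.
- env.move_j(angles): joint-space move.
- env.open_gripper() and env.grab(): open the fingers fully, or close them until they stop; the grip force is fixed at half the most.
- env.hold(seconds).
- planner.solve_ik(position, orientation): joint angles nearest the present ones, or None.
- env.observe(): the state.
- cams.get_image(name): name is "side" or "top"; returns a dict with "img" (384x512x3 uint8, red, green, blue), "depth" (384x512 float32, m along the optical axis (not along the pixel's ray), 0 where there is no reading), "fx", "fy", "cx", "cy" (pixels), "R" (3x3) and "t" (3): a world point X has camera coordinates R X + t. Camera axes: x right, y down, z forward; pixel columns grow to the right and rows downward; lengths in m; the calibration is good to about 2 mm. A picture is of the moment at which its call begins.
A pose or a line that the arm cannot do raises env.MotionError and nothing moves.
- env.close_job(): hands the job in, once; it reports no verdict.
The state is a dict: "time": time; "joint_positions": joint angles; "joint_vel": joint speeds; "effort": joint torques, N m; "ee_pos": TCP position; "tcp_rot": TCP orientation; "ft_force": force on the tool from outside, world axes, zero at the start; "ft_torque": the same for the moment, N m; "opening": finger opening in m.
Only numpy, scipy, OpenCV 4.12 (cv2) and the standard library are available. Lean on these libraries where they do the work, as an engineer would, in place of code of your own. Each camera call takes 0.05 s, during which the arm holds its last target.

## Working session

There is one attempt and no reset: what is moved stays moved. The work goes in short steps, each a Python script; the robot and the scene stay as the last script left them, time stands still between calls to the robot, and variables do not carry over. Pictures are saved under pics/ and viewed, and the job is handed in when it is done.

```bash
mkdir -p pics; ls; python3 - <<'E'
from plant import env, planner, cams
import cv2, numpy as np, pickle
s=env.observe(); print(s['time'],s['ee_pos'],s['tcp_rot'],s['opening'],env.nose_length)
for n in ('side','top'):
    d=cams.get_image(n); cv2.imwrite(f'pics/{n}0.png',d['img'][:,:,::-1]); pickle.dump(d,open(f'{n}0.pkl','wb'))
    print(n,d['fx'],d['fy'],d['cx'],d['cy'],d['R'],d['t'], (d['depth']>0).mean())
E
```

```text
pics
0.0 [ 0.25290796 -0.51574702  0.23830481] [-9.56265968e-04  9.74151114e-01  2.25895314e-01 -2.29369301e-05] 0.08534131124057011 0.008
side 379.37415587452404 379.37415587452404 251.47018779423223 188.82753204875837 [[-9.99711097e-01  1.67821340e-02 -1.72070263e-02]
 [ 2.40301174e-02  7.13470379e-01 -7.00273212e-01]
 [ 5.24624658e-04 -7.00484388e-01 -7.13667532e-01]] [0.54024214 0.00522264 1.32450771] 0.9960479736328125
top 360.2168906067656 360.2168906067656 253.16456053810694 196.83264313315703 [[-1.25932633e-04 -9.99972685e-01 -7.39011303e-03]
 [-9.93613408e-01  9.59009385e-04 -1.12833841e-01]
 [ 1.12837846e-01  7.32870593e-03 -9.93586388e-01]] [0.03990897 0.56275084 1.00037854] 0.9959818522135416
```

View pics/side0.png

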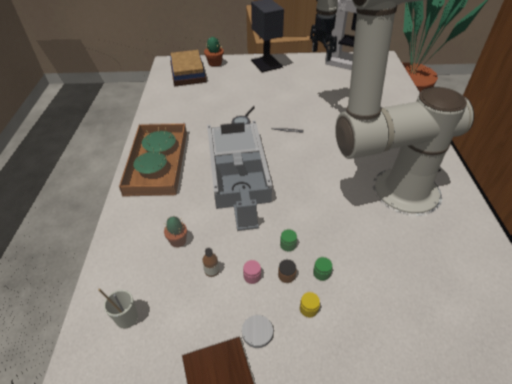

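View pics/top0.png

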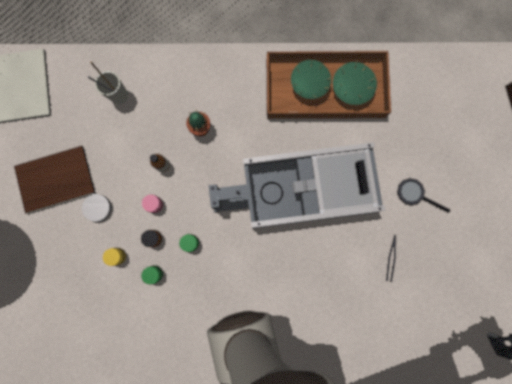

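Candidates for the jar: the black-capped one at side (287,270) / top (151,239), pink at side (252,271) / top (151,203), green at top (189,243) and (151,275), yellow at top (113,257), and the tall amber bottle at top (158,161). By the description I choose the black-capped one, and will check it in a close crop.

```bash
cat > h.py <<'E'
import numpy as np, pickle, cv2
def ray(d,u,v,z):
    r=d['R'].T@np.array([(u-d['cx'])/d['fx'],(v-d['cy'])/d['fy'],1.]); c=-d['R'].T@d['t']
    return c+r*(z-c[2])/r[2]
def proj(d,X):
    p=d['R']@np.asarray(X,float)+d['t']; return np.array([d['fx']*p[0]/p[2]+d['cx'],d['fy']*p[1]/p[2]+d['cy']])
def cloud(d):
    v,u=np.mgrid[:384,:512]; z=d['depth']
    P=np.stack([(u-d['cx'])/d['fx']*z,(v-d['cy'])/d['fy']*z,z],-1)
    return (P-d['t'])@d['R']
def load(n): return pickle.load(open(n+'.pkl','rb'))
E
python3 - <<'E'
from h import *
s=load('side0');t=load('top0')
def crop(d,x0,y0,x1,y1,k): return cv2.resize(d['img'][y0:y1,x0:x1,::-1],None,fx=k,fy=k,interpolation=cv2.INTER_CUBIC)
a=crop(s,240,220,340,320,4);b=crop(t,100,190,200,290,4)
cv2.imwrite('pics/c1.png',np.hstack([a,b]))
a=crop(s,200,110,280,240,4);b=crop(t,200,140,390,235,4)
cv2.imwrite('pics/c2.png',b);cv2.imwrite('pics/c3.png',a)
for n,d in(('s',s),('t',t)):
    C=cloud(d)
    for u,v in ([(287,264),(287,275),(150,160)] if n=='s' else [(151,237),(151,203),(320,180),(272,193),(363,178),(260,170)]): print(n,u,v,C[v,u].round(3))
E
```

```text
s 287 264 [0.445 0.322 0.049]
s 287 275 [0.447 0.352 0.041]
s 150 160 [ 0.906 -0.132  0.054]
t 151 237 [0.448 0.325 0.049]
t 151 203 [0.543 0.327 0.052]
t 320 180 [ 0.604 -0.144  0.078]
t 272 193 [ 0.577 -0.015  0.009]
t 363 178 [ 0.603 -0.251  0.115]
t 260 170 [0.646 0.02  0.006]
```

View pics/c1.png

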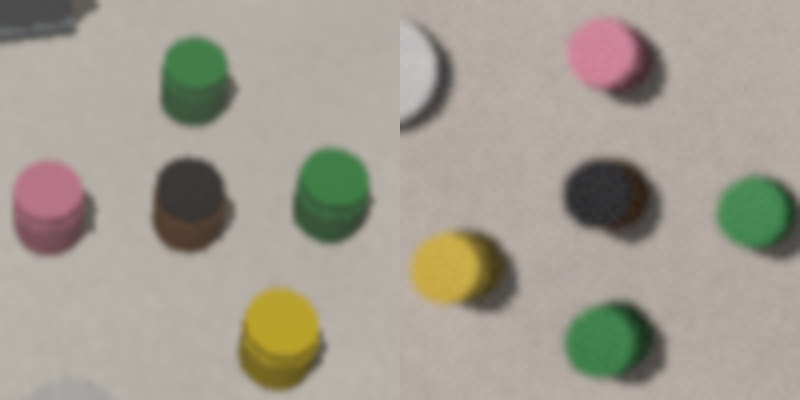

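View pics/c2.png

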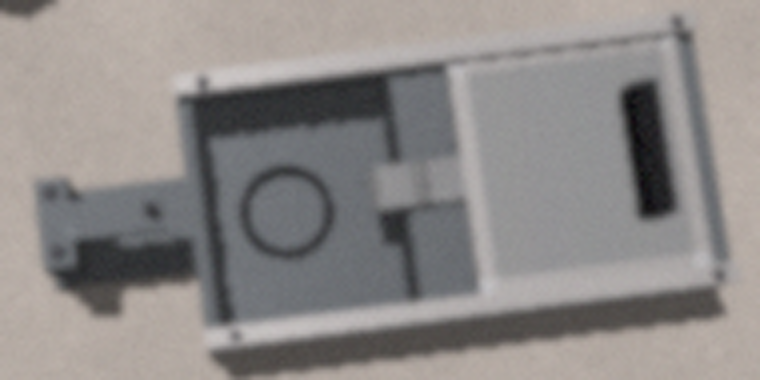

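View pics/c3.png

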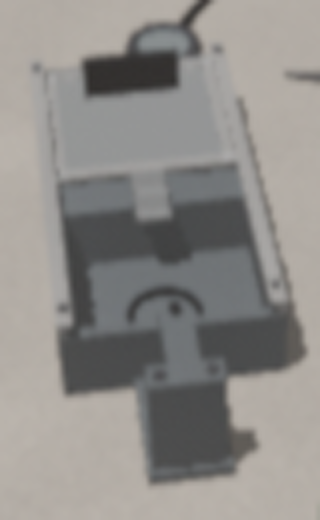

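The crop confirms it: amber body with a black cap at side (287,270) / top (151,239), and all its neighbours are coloured. The top view has the nest ring at about (272,193), the handle at (363,177), and the latch arm and post at (210–248,196).

```bash
python3 - <<'E'
from h import *
s=load('side0');t=load('top0')
hsv=cv2.cvtColor(t['img'],cv2.COLOR_RGB2HSV)
C=cloud(t)
# colored things at cap height in top
V=hsv[...,2]; 
def blobs(d,m,z,amin=30):
    n,l,st,c=cv2.connectedComponentsWithStats(m.astype('uint8'))
    for i in range(1,n):
        if st[i,4]>=amin: 
            (x,y),r=cv2.minEnclosingCircle(np.argwhere(l==i)[:,::-1].astype('float32'))
            print(c[i].round(1),st[i],'circ',round(x,1),round(y,1),round(r,1), ray(d,*c[i],z).round(4))
roi=np.zeros(V.shape,bool); roi[190:290,95:205]=1
print('top obj z cloud'); blobs(t,(C[...,2]>0.044)&roi,0.05)
print('jar black');blobs(t,(V<70)&(C[...,2]>0.042)&roi,0.05)
Cs=cloud(s)
rs=np.zeros(V.shape,bool); rs[220:325,235:340]=1
hs=cv2.cvtColor(s['img'],cv2.COLOR_RGB2HSV)
print('side');blobs(s,(Cs[...,2]>0.046)&rs,0.05)
# height-based bystanders
print('all >0.02');
n,l,st,c=cv2.connectedComponentsWithStats((C[...,2]>0.012).astype('uint8'))
for i in range(1,n):
    if 15<st[i,4]<9000: 
        P=C[l==i]; print(c[i].round(0),st[i,4],P.min(0).round(3),P.max(0).round(3))
# case
for n_,Z,d in(('t',C,t),('s',Cs,s)):
    r=(Z[...,0]>.45)&(Z[...,0]<.75)&(Z[...,1]>-.36)&(Z[...,1]<.12)
    for nm,m in (('handle',r&(Z[...,2]>.1)&(Z[...,2]<.125)&(Z[...,1]<-.15)),('rail',r&(Z[...,2]>.081)&(Z[...,2]<.09)),('arm',r&(Z[...,2]>.1)&(Z[...,1]>0))):
        P=Z[m]; 
        if len(P)<5: continue
        rc=cv2.minAreaRect((P[:,:2]*1000).astype('float32')); print(n_,nm,len(P),rc,np.median(P[:,2]).round(4))
E
```

```text
top obj z cloud
[150.4 202.2] [142 194  18  17 243] circ 150.5 202.5 8.9 [0.5457 0.329  0.05  ]
[149.2 237.9] [141 230  18  17 245] circ 149.2 237.7 8.9 [0.4459 0.3291 0.05  ]
[187.8 242.3] [179 234  18  18 246] circ 187.9 242.3 8.9 [0.4336 0.2211 0.05  ]
[111.4 256.3] [103 248  18  18 256] circ 111.5 256.5 9.2 [0.3951 0.4324 0.05  ]
[149.9 274.7] [141 266  18  18 253] circ 150.1 274.8 9.2 [0.3451 0.3239 0.05  ]
jar black
[150.1 238.1] [142 231  17  16 211] circ 150.0 238.0 8.5 [0.4452 0.3265 0.05  ]
side
[288.6 235.2] [281 229  16  14 177] circ 288.5 235.5 7.9 [0.4323 0.2213 0.05  ]
[323.2 263.9] [315 256  18  16 218] circ 323.3 263.8 8.8 [0.3441 0.3246 0.05  ]
[287.1 266.2] [279 259  17  16 218] circ 287.0 266.1 8.6 [0.4456 0.3294 0.05  ]
[251.6 266.9] [243 260  18  15 213] circ 251.6 266.7 8.6 [0.5446 0.3288 0.05  ]
[310.1 299.9] [301 291  19  19 266] circ 310.1 299.8 9.4 [0.3945 0.433  0.05  ]
all >0.02
[23. 84.] 1922 [0.446 0.032 0.012] [1.024 0.818 1.058]
[325.  80.] 3369 [ 0.446 -0.361  0.012] [0.998 0.032 1.058]
[110.  85.] 769 [0.446 0.032 0.012] [0.916 0.485 1.058]
[355.  8
[... 868 characters left out ...]
 ((609.33935546875, -253.6078338623047), (89.64546203613281, 17.419239044189453), 6.9012651443481445) 0.1129
t rail 1490 ((593.24267578125, -124.9351806640625), (190.3292694091797, 363.8890380859375), 7.25858736038208) 0.0845
t arm 192 ((564.617431640625, 96.60006713867188), (26.1038875579834, 49.791961669921875), 7.623230457305908) 0.1109
s handle 143 ((606.9871215820312, -255.6837921142578), (89.65247344970703, 24.78878402709961), 5.569668292999268) 0.1125
s rail 751 ((590.6525268554688, -127.32453918457031), (190.3752899169922, 368.98309326171875), 7.086137771606445) 0.0856
s arm 104 ((563.122802734375, 94.91217803955078), (25.968643188476562, 48.02455139160156), 7.274178981781006) 0.1122
```

```bash
python3 - <<'E'
from h import *
from scipy.optimize import least_squares
s=load('side0');t=load('top0')
for d,nm,(cx,cy),R in((t,'t',(272,193),20),(s,'s',(241,186),14)):
    g=cv2.cvtColor(d['img'],cv2.COLOR_RGB2GRAY).astype(float)
    v,u=np.mgrid[:384,:512]; k=np.hypot(u-cx,v-cy)<(15 if nm=='t' else 13)
    bg=np.median(g[k]); m=k&(g<bg-18)
    ys,xs=np.where(m); w=bg-g[m]
    P=np.array([ray(d,a,b,0.016)[:2] for a,b in zip(xs,ys)])
    f=lambda p,P=P,w=w: np.sqrt(w)*(np.hypot(P[:,0]-p[0],P[:,1]-p[1])-.03125)
    r=least_squares(f,[.575,-.015] if nm=='t' else [.575,-.015],loss='soft_l1',f_scale=.01)
    print(nm,bg,m.sum(),r.x, np.hypot(*(P-r.x).T).round(3)[::6])
    o=d['img'][:,:,::-1].copy(); o[m]=(0,0,255); 
    cv2.imwrite(f'pics/ring_{nm}.png',cv2.resize(o[cy-30:cy+30,cx-30:cx+30],None,fx=6,fy=6,interpolation=cv2.INTER_NEAREST))
a=np.radians(7.2);x=np.array([np.cos(a),np.sin(a)]);y=np.array([-np.sin(a),np.cos(a)])
rail=np.array([.5932,-.1249]);h=np.array([.6093,-.2536]);arm=np.array([.5646,.0966])
for n in (rail,h,arm): print((n@x).round(4),(n@y).round(4))
E
python3 -c "
import cv2,numpy as np
cv2.imwrite('pics/ring.png',np.hstack([cv2.imread('pics/ring_t.png'),cv2.imread('pics/ring_s.png')]))"
```

```text
t 109.0 190 [ 0.57694501 -0.01322475] [0.035 0.033 0.032 0.03  0.029 0.033 0.026 0.034 0.03  0.027 0.032 0.033
 0.032 0.031 0.028 0.027 0.027 0.028 0.028 0.029 0.028 0.029 0.028 0.033
 0.031 0.028 0.033 0.028 0.029 0.032 0.031 0.033]
s 110.0 139 [ 0.57691669 -0.00978694] [0.077 0.077 0.04  0.035 0.037 0.03  0.037 0.026 0.035 0.032 0.017 0.03
 0.032 0.027 0.035 0.03  0.034 0.033 0.037 0.034 0.043 0.034 0.039 0.042]
0.5729 -0.1983
0.5727 -0.328
0.5723 0.0251
```

View pics/ring.png

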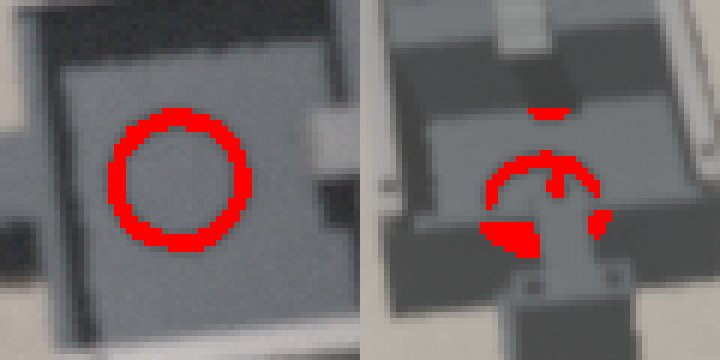

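```bash
python3 - <<'E'
from h import *
from scipy.optimize import least_squares
s=load('side0')
g=cv2.cvtColor(s['img'],cv2.COLOR_RGB2GRAY).astype(float)
P=[];W=[]
for v in range(179,191):
    for u in range(229,254):
        # arc pixels: exclude pin & latch arm
        if 239<=u<=247 and v>=183: continue
        if v>=189: continue
        if g[v,u]<92: P.append(ray(s,u,v,.016)[:2]); W.append(110-g[v,u])
P=np.array(P);W=np.array(W)
r=least_squares(lambda p:np.sqrt(W)*(np.hypot(*(P-p).T)-.03125),[.575,-.012],loss='soft_l1',f_scale=.01); print(r.x,len(P),(np.hypot(*(P-r.x).T)).round(3)[::4])
E
cat >> h.py <<'E'
def q(psi):
    h=psi/2; return np.array([0,np.cos(h),np.sin(h),0])
JAR=np.array([.4457,.3292])
E
python3 - <<'E'
from h import *
from plant import env,planner
for nm,p,ps in (('jarA',[.4457,.3292,.016],(50,-130)),('jarB',[.4457,.3292,.016],(-40,140)),('nest',[.577,-.013,.026],(97.2,-82.8)),('handle0',[.612,-.28,.1],(97.2,-82.8)),('handle1',[.58,-.06,.1],(97.2,-82.8))):
    for a in ps:
        j=planner.solve_ik(np.array(p),q(np.radians(a))); print(nm,a,None if j is None else np.round(j,2))
E
```

```text
[ 0.57594233 -0.01399114] 40 [0.036 0.032 0.031 0.034 0.033 0.024 0.027 0.031 0.033 0.031]
jarA 50 [ 0.42  0.39  1.8  -0.    0.95  1.12]
jarA -130 [ 0.42  0.39  1.8  -0.    0.95 -2.03]
jarB -40 [ 0.42  0.39  1.8  -0.    0.95  2.69]
jarB 140 [ 0.42  0.39  1.8  -0.    0.95 -0.45]
nest 97.2 [-0.23  0.42  1.73 -0.    0.99 -0.36]
nest -82.8 [-0.23  0.42  1.73 -0.    0.99  2.78]
handle0 97.2 [-0.61  0.53  1.41 -0.    1.2  -0.73]
handle0 -82.8 [-0.61  0.53  1.41 -0.    1.2   2.41]
handle1 97.2 [-0.31  0.32  1.69 -0.    1.13 -0.44]
handle1 -82.8 [-0.31  0.32  1.69 -0.    1.13  2.71]
```

```bash
python3 - <<'E'
from h import *
from plant import env,planner,cams
p=lambda z:np.array([JAR[0],JAR[1],z])
env.open_gripper()
env.goto(p(.16),q(np.radians(50))); print(env.observe()['time'])
env.move_straight(p(.017),feed=.12); s=env.observe(); print(s['time'],s['ee_pos'],s['ft_force'])
env.grab(); s=env.observe(); print(s['time'],s['opening'],s['ft_force'])
env.open_gripper(); print(env.observe()['time'])
env.goto(p(.017),q(np.radians(140))); print(env.observe()['time'])
env.grab(); s=env.observe(); print(s['time'],s['opening'],s['ft_force'])
env.move_straight(p(.19),feed=.2); s=env.observe(); print(s['time'],s['opening'],s['ft_force'],s['ee_pos'])
for n in('side','top'): cv2.imwrite(f'pics/{n}1.png',cams.get_image(n)['img'][:,:,::-1])
cv2.imwrite('pics/b1.png',np.hstack([cv2.imread('pics/side1.png')[180:340,200:400],cv2.imread('pics/top1.png')[180:340,50:250]]))
E
```

```text
3.3667
4.7083 [0.44644993 0.329551   0.01790447] [ 0.91983267  0.87628185 -0.08278135]
5.125 0.050679168178815744 [0.58147127 0.06506842 5.85942319]
5.5667
6.9667
7.3833 0.05073510732298842 [0.6251421  1.08492545 2.40689432]
8.4 0.050182815666050415 [-0.18876071 -0.24282943 -1.30668477] [0.44465488 0.32871938 0.18821966]
```

View pics/b1.png

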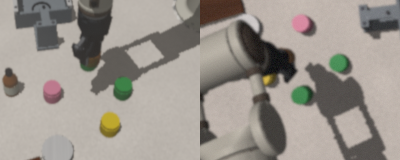

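The jar is in the grip: its weight shows as −1.3 N, the opening is 50 mm, and the picture shows it clear of its neighbours, which are undisturbed. Next I carry it to the nest.

```bash
cat >> h.py <<'E'
NEST=np.array([.5766,-.0137]); YAW=np.radians(7.2); CX=np.array([np.cos(YAW),np.sin(YAW)]); CY=np.array([-np.sin(YAW),np.cos(YAW)])
QP=q(np.radians(97.2))
E
python3 - <<'E'
from h import *
from plant import env,planner,cams
env.goto(np.r_[NEST,.20],QP)
env.move_straight(np.r_[NEST,.048],feed=.12); env.hold(.2)
s=env.observe(); print(s['time'],s['ee_pos'],s['opening'],s['ft_force'])
for n in('side','top'): cv2.imwrite(f'pics/{n}2.png',cams.get_image(n)['img'][:,:,::-1])
a=cv2.imread('pics/side2.png')[110:260,170:310];b=cv2.imread('pics/top2.png')[125:275,200:340]
cv2.imwrite('pics/b2.png',cv2.resize(np.hstack([a,b]),None,fx=2.8,fy=2.8,interpolation=cv2.INTER_CUBIC))
E
```

```text
11.4917 [ 0.57701963 -0.01378045  0.04860867] 0.050405639005566924 [-0.42410435 -0.44999285 -2.23675627]
```

View pics/b2.png

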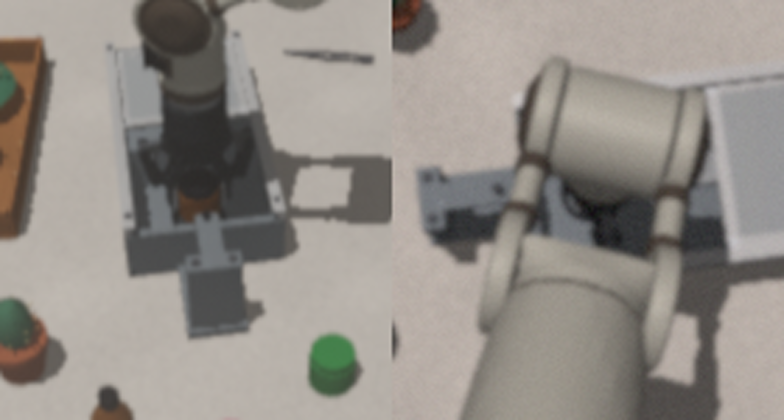

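```bash
python3 - <<'E'
from h import *
from plant import env,planner,cams
for z in (.040,.036,.034,.032,.030,.028,.0265):
    env.move_straight(np.r_[NEST,z],feed=.03)
    s=env.observe(); print(round(s['time'],2),z,s['ee_pos'].round(4),s['ft_force'].round(2))
    if s['ft_force'][2]>6: print('contact'); break
E
```

```text
12.01 0.04 [ 0.5763 -0.0136  0.0395] [-0.25 -0.42 -2.24]
12.29 0.036 [ 0.5764 -0.0136  0.0357] [ 0.9  -0.1  -1.27]
12.54 0.034 [ 0.5765 -0.0137  0.0339] [-0.67 -0.2  -1.44]
12.79 0.032 [ 0.5765 -0.0137  0.0318] [ 0.12  0.24 -1.27]
13.04 0.03 [ 0.5764 -0.0137  0.0298] [-0.38 -0.61 -1.75]
13.29 0.028 [ 0.5765 -0.0137  0.0278] [-0.39  0.68 -1.31]
13.54 0.0265 [ 0.5765 -0.0137  0.0264] [ 0.31 -0.34 -1.49]
```

It went in without touching the ring. I release, rise and look.

```bash
python3 - <<'E'
from h import *
from plant import env,planner,cams
env.open_gripper(); s=env.observe(); print(s['time'],s['opening'],s['ft_force'])
env.move_straight(np.r_[NEST,.20],feed=.2)
# to behind handle, high, gripper closing later
H=np.array([.6085,-.2545])
env.goto(np.r_[H-CY*.06,.19],QP); print(env.observe()['time'])
for n in('side','top'):
    d=cams.get_image(n); cv2.imwrite(f'pics/{n}3.png',d['img'][:,:,::-1]); pickle.dump(d,open(f'{n}3.pkl','wb'))
a=cv2.imread('pics/side3.png')[110:260,170:310];b=cv2.imread('pics/top3.png')[125:275,200:340]
cv2.imwrite('pics/b3.png',cv2.resize(np.hstack([a,b]),None,fx=2.8,fy=2.8,interpolation=cv2.INTER_CUBIC))
for n in 'side3','top3':
    d=load(n);Z=cloud(d)
    m=(np.hypot(Z[...,0]-NEST[0],Z[...,1]-NEST[1])<.035)&(Z[...,2]>.05)&(Z[...,2]<.07)
    P=Z[m];print(n,len(P),(P.min(0)+P.max(0))/2,P.mean(0),Z[m][:,2].std())
    r=(Z[...,0]>.45)&(Z[...,0]<.75)&(Z[...,1]>-.36)&(Z[...,1]<-.15)&(Z[...,2]>.1)&(Z[...,2]<.125)
    if r.sum()>10: print('handle',cv2.minAreaRect((Z[r][:,:2]*1000).astype('float32')))
E
```

```text
13.9833 0.08540628877745603 [0.41621824 0.35688278 0.35891554]
16.1583
side3 136 [ 0.57669163 -0.01806446  0.05646761] [ 0.5761831  -0.01324935  0.05830654] 0.0028338567697073773
handle ((606.6926879882812, -254.1226806640625), (89.34166717529297, 26.819141387939453), 7.523996353149414)
top3 236 [ 0.57787805 -0.01480149  0.05793898] [ 0.57711391 -0.014316    0.05779136] 0.0018821354044825762
handle ((609.4384765625, -253.48056030273438), (89.82100677490234, 17.3167781829834), 7.037820339202881)
```

View pics/b3.png

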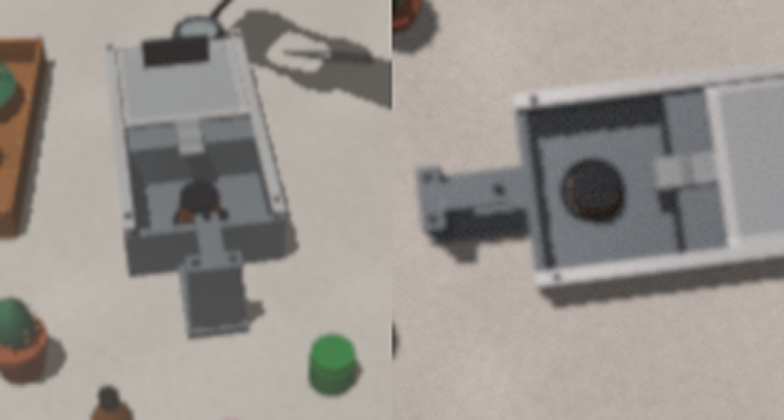

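The jar stands upright in the nest: cap top at z≈0.058, centre within about 1–2 mm of the ring, at top-crop (592,190). Now the guard push.

```bash
python3 - <<'E'
from h import *
from plant import env,planner,cams
H=np.array([.6085,-.2545]); hx=H@CX
P=lambda y,z=.098: np.r_[CX*hx+CY*y,z]
env.grab()
env.move_straight(P(-.385),feed=.12); env.hold(.15)
s=env.observe(); f0=s['ft_force'].copy(); print(s['time'],s['opening'],s['ee_pos'],f0)
env.move_straight(P(-.358),feed=.05)
y=-.358
while y<-.335:
    y+=.002; env.move_straight(P(y),feed=.02); s=env.observe(); f=-(s['ft_force']-f0)[:2]@CY
    print(round(s['time'],2),round(y,4),(s['ee_pos'][:2]@CY).round(4),f.round(2),s['ft_force'][2].round(2))
    if f>1.5: break
E
```

```text
18.0917 0.0002595206130964226 [ 0.6162434  -0.31087543  0.09940896] [-0.24038335 -0.57572163  0.46804008]
19.03 -0.356 -0.3561 -0.07 -0.65
19.28 -0.354 -0.3539 -0.61 0.28
19.53 -0.352 -0.3518 -1.24 -0.61
19.78 -0.35 -0.3499 -0.91 0.82
20.03 -0.348 -0.3478 0.77 -0.27
20.28 -0.346 -0.346 0.99 -0.06
20.53 -0.344 -0.344 1.22 -0.71
20.78 -0.342 -0.3418 0.27 0.89
21.03 -0.34 -0.3397 0.66 0.99
21.28 -0.338 -0.3377 1.16 0.08
21.53 -0.336 -0.3357 -0.35 -0.06
21.78 -0.334 -0.3337 1.23 0.2
```

```bash
python3 - <<'E'
from h import *
from plant import env,planner,cams
H=np.array([.6085,-.2545]); hx=H@CX
P=lambda y,z=.098: np.r_[CX*hx+CY*y,z]
f0=np.array([-.24,-.2,0])
y=-.334
while y<-.24:
    y+=.012; env.move_straight(P(y),feed=.04); s=env.observe(); f=-(s['ft_force']-f0)[:2]@CY
    print(round(s['time'],2),round(y,4),(s['ee_pos'][:2]@CY).round(4),f.round(2),s['ft_force'][2].round(2))
    if f>8: break
for n in('side','top'):
    d=cams.get_image(n); cv2.imwrite(f'pics/{n}4.png',d['img'][:,:,::-1]); pickle.dump(d,open(f'{n}4.pkl','wb'))
a=cv2.imread('pics/side4.png')[100:250,170:310];b=cv2.imread('pics/top4.png')[125:275,230:370]
cv2.imwrite('pics/b4.png',cv2.resize(np.hstack([a,b]),None,fx=2.8,fy=2.8,interpolation=cv2.INTER_CUBIC))
E
```

```text
22.23 -0.322 -0.3211 0.29 -0.49
22.68 -0.31 -0.3094 0.49 0.19
23.13 -0.298 -0.2973 -0.12 -0.41
23.58 -0.286 -0.2853 -0.71 0.16
24.03 -0.274 -0.2733 0.65 0.01
24.48 -0.262 -0.2614 0.65 -0.52
24.93 -0.25 -0.2494 0.18 0.21
25.38 -0.238 -0.2373 -0.49 -0.16
```

View pics/b4.png

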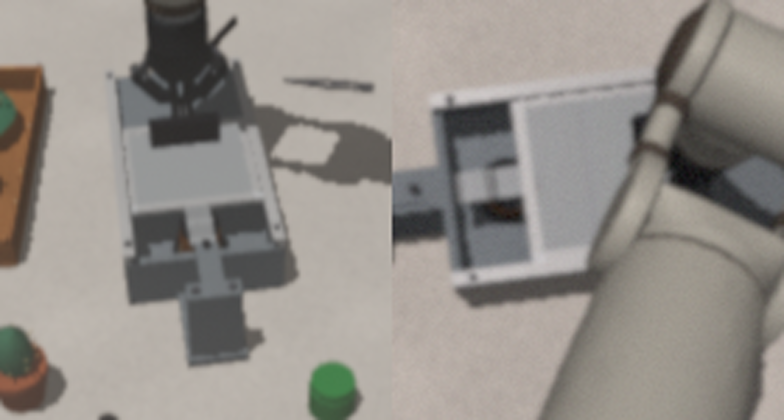

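The guard follows the fingers: its handle is in contact at left-crop (185,130) and the tongue is near the latch arm. From here I use fine steps and watch the force.

```bash
cat > push.py <<'E'
from h import *
from plant import env,planner,cams
import sys
H=np.array([.6085,-.2545]); hx=H@CX
P=lambda y,z=.098: np.r_[CX*hx+CY*y,z]
f0=np.array([-.24,-.2,0])
def push(y,yend,step,feed,fmax,drop=None):
    pk=0
    while y<yend-1e-6:
        y+=step; env.move_straight(P(y),feed=feed); s=env.observe(); f=-(s['ft_force']-f0)[:2]@CY
        pk=max(pk,f)
        print(round(s['time'],2),round(y,4),(s['ee_pos'][:2]@CY).round(4),f.round(2))
        if f>fmax: print('fmax'); break
        if drop and pk>drop and f<pk-6: print('drop'); break
    return y
E
python3 - <<'E'
from push import *
push(-.238,-.206,.002,.02,4)
E
```

```text
25.73 -0.236 -0.236 0.03
25.98 -0.234 -0.234 1.44
26.23 -0.232 -0.2318 0.83
26.48 -0.23 -0.2297 0.12
26.73 -0.228 -0.2277 0.03
26.98 -0.226 -0.2257 -0.39
27.23 -0.224 -0.2237 0.84
27.48 -0.222 -0.2217 0.15
27.73 -0.22 -0.2197 1.14
27.98 -0.218 -0.2177 0.35
28.23 -0.216 -0.2157 0.63
28.48 -0.214 -0.2137 0.41
28.73 -0.212 -0.2117 0.94
28.98 -0.21 -0.2097 1.23
29.23 -0.208 -0.2077 0.5
29.48 -0.206 -0.2058 0.7
```

```bash
python3 - <<'E'
from push import *
push(-.206,-.188,.0015,.02,5)
E
```

```text
29.73 -0.2045 -0.2044 0.87
29.98 -0.203 -0.2029 0.36
30.23 -0.2015 -0.2013 1.01
30.48 -0.2 -0.1998 0.15
30.73 -0.1985 -0.1983 0.44
30.98 -0.197 -0.197 1.62
31.23 -0.1955 -0.1961 5.03
fmax
```

First touch of the roller is at about y=-0.197, so the click should come near −0.153.

```bash
python3 - <<'E'
from push import *
push(-.1955,-.166,.0015,.02,14)
E
```

```text
31.48 -0.194 -0.1948 6.05
31.73 -0.1925 -0.1932 5.53
31.98 -0.191 -0.1913 3.23
32.23 -0.1895 -0.1889 0.56
32.48 -0.188 -0.1875 0.23
32.73 -0.1865 -0.1862 0.4
32.98 -0.185 -0.1847 0.37
33.23 -0.1835 -0.1832 1.36
33.48 -0.182 -0.1817 1.82
33.73 -0.1805 -0.1802 1.21
33.98 -0.179 -0.1787 0.86
34.23 -0.1775 -0.1772 1.37
34.48 -0.176 -0.1757 0.4
34.73 -0.1745 -0.1742 0.93
34.98 -0.173 -0.1727 0.14
35.23 -0.1715 -0.1712 0.99
35.48 -0.17 -0.1701 2.8
35.73 -0.1685 -0.1692 3.99
35.98 -0.167 -0.1681 6.08
36.23 -0.1655 -0.1667 6.3
```

```bash
python3 - <<'E'
from push import *
push(-.1655,-.1575,.001,.02,16)
E
```

```text
36.48 -0.1645 -0.1656 6.79
36.73 -0.1635 -0.1645 5.82
36.98 -0.1625 -0.1631 4.35
37.23 -0.1615 -0.1606 -0.07
37.48 -0.1605 -0.16 -0.36
37.73 -0.1595 -0.1593 -0.75
37.98 -0.1585 -0.1584 0.47
38.23 -0.1575 -0.1574 -0.03
```

```bash
python3 - <<'E'
from push import *
push(-.1575,-.1495,.0007,.02,5)
for n in('side','top'):
    d=cams.get_image(n); cv2.imwrite(f'pics/{n}5.png',d['img'][:,:,::-1]); pickle.dump(d,open(f'{n}5.pkl','wb'))
a=cv2.imread('pics/side5.png')[100:250,170:310];b=cv2.imread('pics/top5.png')[125:275,200:340]
cv2.imwrite('pics/b5.png',cv2.resize(np.hstack([a,b]),None,fx=2.8,fy=2.8,interpolation=cv2.INTER_CUBIC))
E
```

```text
38.48 -0.1568 -0.1568 -1.03
38.73 -0.1561 -0.156 0.83
38.98 -0.1554 -0.1554 -0.57
39.23 -0.1547 -0.1546 -1.06
39.48 -0.154 -0.1539 -0.2
39.73 -0.1533 -0.1533 -0.24
39.98 -0.1526 -0.1529 0.75
40.23 -0.1519 -0.1526 4.86
40.48 -0.1512 -0.1522 6.13
fmax
```

View pics/b5.png

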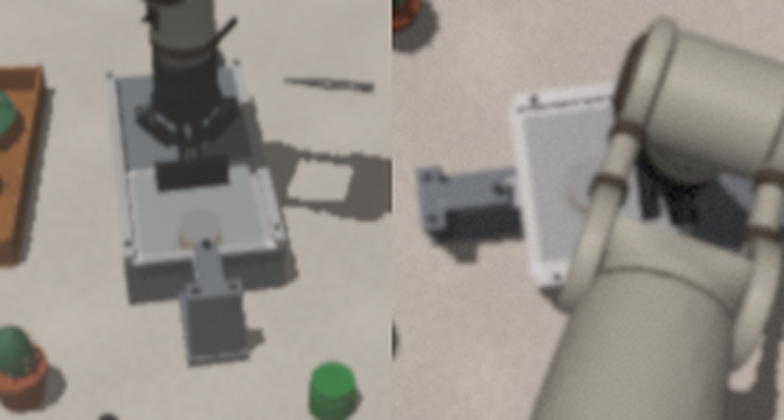

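Buffer-like stiffness has begun after the bump's drop. I press slightly further, with a 10 N limit, then back off and check the roller pin against the picture from before it was lifted.

```bash
python3 - <<'E'
from push import *
y=push(-.1512,-.1495,.0004,.02,10)
env.move_straight(P(-.165),feed=.05)
env.move_straight(P(-.175,.19),feed=.12)
env.goto(np.r_[.45,-.42,.25],QP); s=env.observe(); print(s['time'],s['ft_force'])
for n in('side','top'):
    d=cams.get_image(n); cv2.imwrite(f'pics/{n}6.png',d['img'][:,:,::-1]); pickle.dump(d,open(f'{n}6.pkl','wb'))
S=[cv2.resize(cv2.imread(f'pics/side{i}.png')[185:235,225:262],None,fx=7,fy=7,interpolation=cv2.INTER_CUBIC) for i in (3,6)]
T=[cv2.resize(cv2.imread(f'pics/top{i}.png')[170:220,200:260],None,fx=4,fy=4,interpolation=cv2.INTER_CUBIC) for i in (3,6)]
S=np.hstack(S);T=np.vstack(T);T=cv2.resize(T,(280,350))
cv2.imwrite('pics/b6.png',np.hstack([S,T]))
for i in (0,3,4,5,6):
    if i==0: g=load('side0')['img']
    else: g=cv2.imread(f'pics/side{i}.png')[:,:,::-1]
    g=g.mean(2)[182:192,240:248]; 
    w=np.clip(np.median(g)-12-g,0,None); v,u=np.mgrid[182:192,240:248]; print(i,np.median(g),(w*u).sum()/w.sum(),(w*v).sum()/w.sum())
d=load('top6');Z=cloud(d); r=(Z[...,0]>.45)&(Z[...,0]<.75)&(Z[...,1]>-.2)&(Z[...,1]<0)&(Z[...,2]>.1)&(Z[...,2]<.125)
c=cv2.minAreaRect((Z[r][:,:2]*1000).astype('float32')); print(c,np.array(c[0])@CY)
E
```

```text
40.83 -0.1508 -0.1521 6.82
41.08 -0.1504 -0.152 6.94
41.33 -0.15 -0.1518 9.15
41.58 -0.1496 -0.1517 9.31
41.83 -0.1492 -0.1515 10.12
fmax
44.55 [-1.06050174  0.15640291  0.46023339]
0 100.0 243.32892416225752 183.85978835978835
3 83.33333333333333 243.1222420989863 183.53190220632086
4 117.5 244.71330517423445 185.58553326293557
5 119.33333333333334 243.35511363636363 186.96732954545453
6 117.66666666666666 243.35693215339234 186.97050147492627
((584.8773803710938, -61.817466735839844), (90.08641052246094, 16.209754943847656), 7.376622676849365) -134.63459086717413
```

View pics/b6.png

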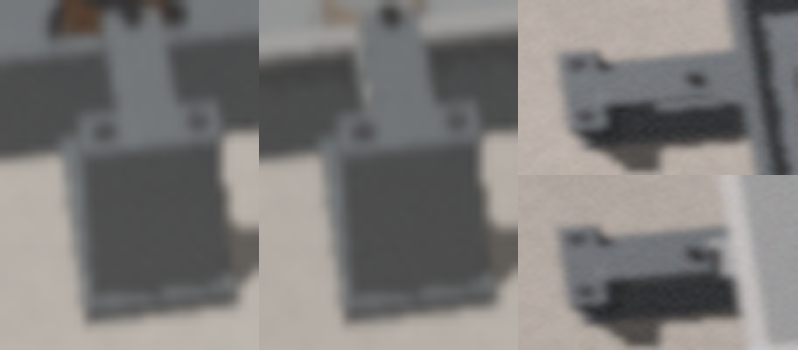

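View pics/side6.png

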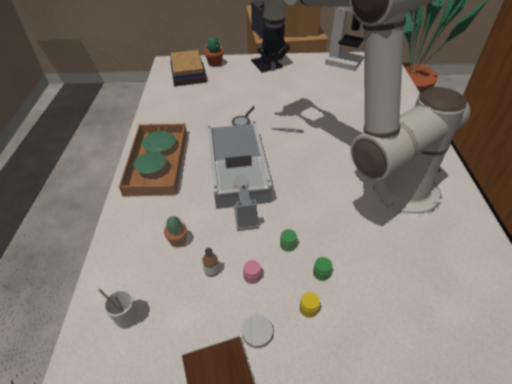

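```bash
python3 - <<'E'
from h import *
for i in (3,4,5,6):
    for n,u0,u1,v0,v1 in(('side',238,250,180,192),('top',236,250,185,196)):
        Z=cloud(load(f'{n}{i}'))[v0:v1,u0:u1]; m=(Z[...,2]>.114)&(Z[...,2]<.15)
        P=Z[m]; print(i,n,m.sum(), np.sort(P[:,2])[-12:].round(4), P.mean(0).round(4) if len(P) else '')
L=[cv2.resize(cv2.imread(f'pics/side{i}.png')[176:204,228:260],None,fx=8,fy=8,interpolation=cv2.INTER_CUBIC) for i in (3,4,6)]
cv2.imwrite('pics/b7.png',np.hstack(L))
E
```

```text
3 side 14 [0.1148 0.1149 0.115  0.115  0.118  0.119  0.1199 0.1199 0.12   0.1207
 0.121  0.1212] [0.5662 0.0815 0.1177]
3 top 14 [0.1163 0.1166 0.1169 0.1169 0.1179 0.1181 0.1183 0.1186 0.1188 0.1196
 0.1197 0.1204] [0.5683 0.0798 0.1177]
4 side 13 [0.1152 0.1153 0.1153 0.1158 0.1176 0.1186 0.1191 0.1204 0.1205 0.1222
 0.1228 0.1228] [0.5654 0.0823 0.1185]
4 top 13 [0.1163 0.1169 0.1173 0.118  0.1184 0.1184 0.1197 0.1198 0.1198 0.12
 0.1217 0.122 ] [0.568  0.08   0.1187]
5 side 14 [0.1143 0.1144 0.1169 0.1169 0.117  0.118  0.1182 0.1187 0.1195 0.1197
 0.1199 0.1203] [0.5662 0.0798 0.1173]
5 top 14 [0.1159 0.1171 0.1174 0.1176 0.1176 0.1182 0.1184 0.1188 0.1189 0.1191
 0.1192 0.121 ] [0.5672 0.0798 0.1177]
6 side 16 [0.1151 0.1153 0.1155 0.1171 0.1171 0.1177 0.1189 0.1194 0.1196 0.1204
 0.1207 0.1211] [0.5637 0.0829 0.1172]
6 top 13 [0.1163 0.1168 0.1175 0.1179 0.1181 0.1185 0.1186 0.1196 0.1203 0.1206
 0.1211 0.1223] [0.568  0.0798 0.1186]
```

View pics/b7.png

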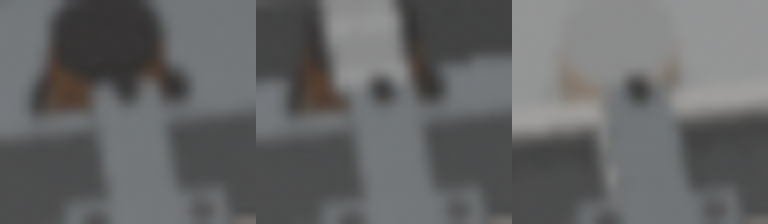

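The pin top stands at the same height as before touching (about 0.120 in both views, pixel (243,187)), so the roller is down. The jar still shows upright through the guard. I hand in.

```bash
python3 -c "
from plant import env
env.close_job(); print(env.observe()['time'])"
```

```text
the job is handed in; nothing more can be done
the job is handed in; nothing more can be done
```

I stood the amber jar in the nest, pushed the guard shut until the latch caught, let go, and handed the job in at about 45 s.

**Jar:** It went in without touching the ring. Its cap top was at about 0.058 m, which is seated height. Its centre was within about 2 mm of the measured nest in the top view. In the last picture it still shows upright through the guard.

**Guard:** I pushed with closed fingers in small steps. The force readings, taken at the end of each step, peaked at 6–7 N on the step and on the bump. The push then dropped, and I pressed lightly on the buffer to about 10 N, well under the 25 N limit.

**Latch:** The handle moved about 193 mm, which puts the travel near 0.20 m. The roller pin is at the same height as before contact in both views, to within about 1 mm. I judged the click from the force drop and the buffer rather than from any direct reading.

**Bystanders:** They look where they were in the last side picture, though I did not measure them. The coloured look-alikes also look unmoved.

**Disagreements:** The two cameras differed by 2–3 mm on the case position. I used roughly the average of the two ring fits for the nest. The gripper read 50–51 mm on the 52 mm jar, and I left that unexplained.

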